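# Press an end plug home and back the ram off three turns

### The job

A piston stands in the arbor press with its yellow end plug started in the bore. Wind the crank down until you feel the plug come firmly home, without crushing it, then back the crank off exactly three full turns so that the ram stands at its set clearance, and let go of the handle. Leave the other parts on the bench alone.

Things in the scene. Friction and masses are not known exactly. Their poses are not given: they have to be found in the camera images.
- press: small C-frame bench arbor press, grey-green, bolted down, 250 by 130 mm on the bench, 234 mm tall without its crank. Origin on the table under the ram axis (which is also the crank axis), z up; its x axis points from the open throat to the column.
- crank_axis (a point): point on the vertical crank axis, at the height of the handle's middle, 292 mm above the table. Force along the circle at the handle: about 2 N running free, about 5 N while the plug moves into the bore; once the plug is home it climbs steeply (about 0.2 N per 0.01 rad of crank). From 10 to 16 N is firmly home; above about 20 N the plug is crushed.
- crank_grip (a point): middle of the crank's upright black handle, 22 mm across, 46 mm tall (266 to 312 mm above the table), revolving freely on its pin 55 mm from the crank axis. Arm's top at 264 mm, hub cap 274 mm. Clockwise seen from above lowers the ram, 12 mm a turn; the crank keeps its height and stays where it is left. It starts 0.3 to 1.7 turns before the plug is home, at any angle.
- ram: polished steel ram, round nose 20 mm across; origin at the centre of its flat pressing face, which looks down.
- piston_crown (a point): centre of the bore mouth in the top face of the matte aluminium piston (50 mm across, 45 mm tall) that stands fixed in the press's nest under the ram; 89 mm above the table.
- plug: yellow plastic end plug, 24 mm across, 18 mm long, upright in the piston's bore; origin at the centre of its top face. It starts 1.5 to 2.5 mm proud of the crown. Home is against shims deep in the bore: its top is then between 0.5 and 4.5 mm below the crown, different from piston to piston and not to be seen; only the feel at the crank tells it. It stays where it is pressed.
- bushing: bystander: stainless guide bushing, 34 mm across, 32 mm tall, standing; origin under its centre.
- spare_plug: bystander: a second yellow end plug, 24 mm across, 18 mm tall, standing loose; origin under its centre.
- spare_piston: bystander: a second aluminium piston, 50 mm across, 45 mm tall; origin under its centre.
- wrench: bystander: a wrench lying on the bench, 190 mm long.
- mallet: bystander: a hammer lying on the bench, 260 mm long.
- oil_bottle: bystander: oil bottle, 48 mm across, 130 mm tall.
- seal: bystander: black rubber ring, 52 mm across, lying flat.

How it is judged:
On the way:
1. the ram bears on the plug with more than 220 N, which only a plug that is home can resist (about 9 N along the circle at the crank handle) (contact force between ram and plug above 220 N), for 0.1 s.
At the end, for the whole second after the job is handed in: The plug is home below the piston's crown and the ram face stands 36 mm (three turns) above the plug's top, within 2 mm (one sixth of a turn), at rest (z of ram in the frame of plug between 0.034 and 0.038 m and z of plug in the frame of piston_crown below 0 m and linear speed of ram below 0.001 m/s); the robot touches nothing.
It fails at once if the plug is crushed: the ram presses it with more than 600 N (about 21 N along the circle at the crank handle) (contact force between ram and plug above 600 N).
It fails at once if a bystander is moved by more than 30 mm (distance of any of bushing, spare_plug, spare_piston, wrench, mallet, oil_bottle, seal from where it was at the start of the episode above 0.03 m).
It also fails if it takes over 72 s, if anything falls off the work surface, if the arm or the gripper's body presses on something with over 40 N, if the wrist force passes 120 N, or if a joint passes its speed limit or range.

### The arm

A 7-joint arm with a two-finger parallel gripper is mounted at the origin on the work surface. World frame = base frame: x ahead of the robot, y to its left, z up, the work surface at z = 0. Lengths are in m, angles in rad, forces in N, time in s.
With the tool pointing down it reaches from about 0.4 to 0.85 m from the base axis. Payload 10.4 kg.
Tool frame: the origin (TCP) lies between the finger pads; the fingertips stand 22 mm ahead of it and the grasp point (between the pads) lies 3 mm ahead of it; z points along the fingers, y is the line along which they close (so a half turn about z gives the same grasp; the last joint's range is limited). The gripper opens to 85 mm and grips with 20 to 120 N. Pads are 22 mm wide; open, the fingers measure 114 mm over their backs; the gripper's body (76 mm by 85 mm) begins 54 mm behind the grasp point. The pads swing forward as they close: fully open they stand 13 mm farther back than shut.
Start: joints at [1.22, 0.332, -0.065, 1.46, 0.022, 1.35, -0.088], TCP at [0.201, -0.592, 0.253] pointing down, gripper open.
Joint ranges: [-2.6, 2.6], [-0.5, 2.12], [-1.47, 1.34], [0.16, 2.42], [-1.27, 4.41], [0.06, 2.06], [-2.6, 2.6]. Speed limits (rad/s): [2.22, 2.22, 2.79, 2.79, 3.14, 3.14, 3.14].

### API

Orientations are given as a unit quaternion [x, y, z, w].
In Python, from workcell import manip, camera, ticket, boxes_of, outline_of gives the robot as it stands.
- The arm moves only by the tool carry_out, never from a script. Its argument "deltas" is a list of rows, each a list of 5 numbers: the shift along the tool's x, y, z as a fraction of full scale, then the turn about the tool's z as a fraction of full scale, then the opening, from -1 (shut) to 1 (fully open), so that 0 is half open. In form: [[tx, ty, tz, spin, gripper], ...]. A call has 1 to 20 rows; each row is the pose to reach, as a shift and turn from the pose commanded when the call began, along the tool's axes at that moment; what a row does not reach only later rows make up. Full scale, the value 1, is 150 mm for a shift and 30 degrees for a turn. A row lasts 1/8 s, in which the tool goes at most 62.5 mm and 10.7 degrees, less where a joint would pass 70% of its speed; a pose out of reach is approached as far as the arm can. A call with a number of a shift or a turn outside -1 to 1 is refused whole. A call with a gripper value outside its range is refused whole. The fingers move at their own pace and stop on an object; "force" is the grip in N (left out, the last holds). Time passes only in rows, so rows that repeat a pose let the fingers close. It gives the time, the measured TCP pose, the force, the opening and the grip force at its end, in the units of the state.
- manip.get_obs(): the state, without advancing time (a new reading comes with each control period).
- camera(name): name is "side" or "top" or "wrist"; returns a dict with "img" (420x560x3 uint8, red, green, blue), "depth" (420x560 float32, m along the optical axis (not along the pixel's ray), 0 where there is no reading), "vertical_fov" (degrees; the focal length in pixels is half the picture's height over the tangent of half this angle, whatever the lens; pixels are square), "cx", "cy" (the principal point, pixels), "R" (3x3) and "t" (3): a world point X has camera coordinates R X + t. Camera axes: x right, y down, z forward; pixel columns grow to the right and rows downward; lengths in m; the calibration is good to about 2 mm. A picture is of the moment at which its call begins.
- ticket.hand_in(): hands the job in; it is judged then, once.
Trained networks look in a picture, given as the dict that the camera call returned (one of the last four; its "shot" number tells which), for a name from the list of things; names that differ only in an ending like _2 or _b are one class to them, and where a whole thing is asked for, a point or a joint stands for the part that bears it (a point fixed in the world has none). Each returns a list of dicts, best first, with "conf" (0 to 1); they miss things now and then, are a little off and sometimes report something else, mostly with a low value. They report only what shows in the picture. A call takes as long as a camera call.
- boxes_of(query, picture): "position" ([x, y, z] in m, in world coordinates, good to about 4 mm: the middle of the surface that is visible of it).
- outline_of(query, picture): "region" (420x560 bool, what is visible of it).
The state is a dict: "clock": time; "joint_pos": joint angles; "joint_velocities": joint speeds; "tau": joint torques, N m; "position": TCP position; "ee_rot": TCP orientation; "ft_force": force on the tool from outside, world axes, zero at the start; "torque": the same for the moment, N m; "grip_width": opening from 0.0 (shut) to 1.0 (fully open); "grasp_force": force on a finger pad.
Only numpy, scipy, OpenCV 4.12 (cv2) and the standard library are available. Lean on these libraries where they do the work, as an engineer would, in place of code of your own. Each camera call takes 0.05 s, during which the arm holds its last target. There are 200 camera calls.

## Working session

There is one attempt and no reset: what is moved stays moved. The work goes in short steps, Python scripts to look and compute and a tool call to move; the robot and the scene stay as the last step left them, time stands still between calls to the robot, and variables do not carry over. Pictures are saved under pics/ and viewed, at most 10 in all, crops included, and the job is handed in when it is done.

Besides the shell and the picture viewer there is one more tool, called after "Emit:" in YAML: its name, and indented under it one key for each argument. carry_out: Moves the arm, as the interface text tells. Its arguments: {"type":"object","properties":{"deltas":{"type":"array","items":{"type":"array","items":{"type":"number"}}},"force":{"type":"number"}},"required":["deltas"]}

```bash
mkdir -p pics; ls; cat > h.py <<'E'
from workcell import manip, camera, ticket, boxes_of, outline_of
import numpy as np, cv2
def K(p):
    return p["img"].shape[0]/2/np.tan(np.radians(p["vertical_fov"])/2)
def pix2w(p,u,v,d):
    f=K(p); c=np.array([(u-p["cx"])/f*d,(v-p["cy"])/f*d,d]); R=np.array(p["R"])
    return R.T@(c-np.array(p["t"]))
def proj(p,X):
    c=np.array(p["R"])@np.array(X)+np.array(p["t"]); f=K(p)
    return p["cx"]+f*c[0]/c[2],p["cy"]+f*c[1]/c[2]
def cloud(p,m):
    v,u=np.nonzero(m&(p["depth"]>0)); d=p["depth"][v,u]; f=K(p)
    C=np.stack([(u-p["cx"])/f*d,(v-p["cy"])/f*d,d]).T
    return (C-np.array(p["t"]))@np.array(p["R"])
def save(n,im): cv2.imwrite("pics/"+n,cv2.cvtColor(im,cv2.COLOR_RGB2BGR))
E
python3 - <<'E'
from h import *
np.set_printoptions(precision=4,suppress=True)
s=manip.get_obs(); print(s)
ims=[]
for n in ("side","top"):
    p=camera(n); ims.append(p["img"])
    for q in ("crank_grip","crank_axis","press","ram","plug"):
        print(n,q,[(np.round(b["position"],4),round(b["conf"],2)) for b in boxes_of(q,p)[:3]])
    o=outline_of("crank_grip",p)
    for r in o[:1]:
        c=cloud(p,r["region"]); print("grip cloud",len(c),np.median(c,0),c.min(0),c.max(0),r["conf"])
save("a.png",cv2.resize(np.vstack(ims),(448,600) if 0 else (400,600)))
save("s.png",ims[0]);save("t.png",ims[1])
E
```

```text
pics
{'clock': 0.0, 'joint_pos': array([ 1.2204,  0.3328, -0.0648,  1.461 ,  0.0216,  1.3499, -0.0885]), 'joint_velocities': array([ 0.0015,  0.0001, -0.001 ,  0.001 , -0.0002,  0.0001, -0.0019]), 'tau': array([  0.001 , -62.5448,   0.0498, -39.16  ,   0.0162,   0.0101,
         0.    ]), 'position': array([ 0.2011, -0.5914,  0.2525]), 'ee_rot': array([ 0.9866,  0.1632, -0.0001, -0.0007]), 'ft_force': array([-0.8423, -0.2578,  0.1872]), 'torque': array([ 0.0033, -0.0328, -0.0261]), 'grasp_force': 0.0, 'grip_width': 1.0012674096488356}
side crank_grip [(array([0.6056, 0.1211, 0.2927]), 0.41)]
side crank_axis [(array([0.554 , 0.1138, 0.0482]), 0.58)]
side press [(array([0.5557, 0.1112, 0.0516]), 0.75)]
side ram []
side plug []
grip cloud 131 [0.6087 0.1184 0.2965] [ 0.6017 -0.1857  0.0399] [0.8745 0.1249 0.3164] 0.56
top crank_grip [(array([0.6163, 0.1096, 0.3115]), 0.51)]
top crank_axis [(array([0.5612, 0.0821, 0.0363]), 0.94)]
top press [(array([0.5587, 0.0808, 0.0372]), 0.96)]
top ram [(array([0.6953, 0.3533, 0.0874]), 0.16)]
top plug [(array([0.5587, 0.0817, 0.0362]), 0.39)]
```

View pics/s.png

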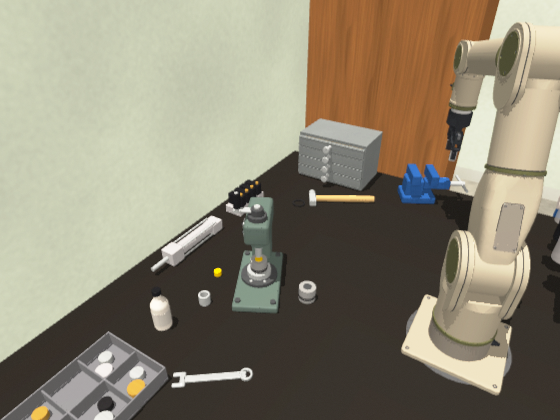

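View pics/t.png

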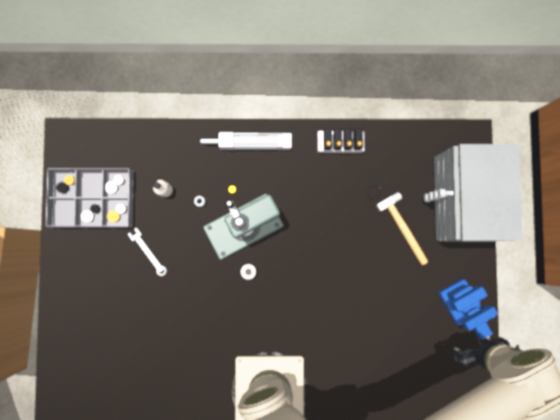

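The side view shows the press at (258,250), with its crank on top near (258,210). In the top view the press is at (243,225), the hub near (239,222), and the handle near (230,204). The bystanders lie clear of it.

```bash
python3 - <<'E'
from h import *
np.set_printoptions(precision=4,suppress=True)
for n in ("top","side"):
    p=camera(n); m=np.ones((420,560),bool); c=cloud(p,m)
    near=(np.hypot(c[:,0]-.56,c[:,1]-.09)<.2)
    c=c[near]
    for lo,hi in ((.3,.33),(.277,.3),(.268,.277),(.25,.268),(.225,.24),(.006,.03)):
        q=c[(c[:,2]>lo)&(c[:,2]<hi)]
        if len(q): print(n,lo,hi,len(q),q.mean(0),q.min(0),q.max(0), cv2.minAreaRect(q[:,:2].astype(np.float32)*1000))
    if n=="top":
        v,u=np.mgrid[185:235,215:265]
        save("tz.png",cv2.resize(p["img"][170:270,190:300],None,fx=5,fy=5,interpolation=cv2.INTER_CUBIC))
    else: save("sz.png",cv2.resize(p["img"][190:310,200:320],None,fx=5,fy=5,interpolation=cv2.INTER_CUBIC))
E
```

```text
top 0.3 0.33 47 [0.6139 0.1126 0.3118] [0.6051 0.1037 0.3018] [0.6253 0.1233 0.3193] ((614.1629028320312, 112.77959442138672), (18.94817352294922, 19.926414489746094), 44.95175552368164)
top 0.277 0.3 11 [0.5978 0.1022 0.2856] [0.5648 0.0805 0.277 ] [0.6196 0.1185 0.2969] ((588.4578247070312, 100.963623046875), (59.51144790649414, 19.108654022216797), 22.990066528320312)
top 0.268 0.277 72 [0.5689 0.089  0.2712] [0.5505 0.0723 0.2681] [0.6086 0.1077 0.2767] ((575.9056396484375, 95.73217010498047), (60.3681640625, 31.10968589782715), 42.10419464111328)
top 0.25 0.268 133 [0.5773 0.0934 0.2621] [0.5396 0.0618 0.2502] [0.6196 0.1173 0.268 ] ((575.1402587890625, 97.53776550292969), (75.43899536132812, 48.57362365722656), 40.39158630371094)
top 0.225 0.24 939 [0.5889 0.0422 0.233 ] [ 0.5197 -0.03    0.2251] [0.6497 0.1354 0.2399] ((585.6961059570312, 53.60108184814453), (74.44217681884766, 159.457763671875), 28.010082244873047)
top 0.006 0.03 1651 [0.544  0.116  0.0198] [ 0.3618 -0.1065  0.006 ] [0.7599 0.2883 0.0299] ((557.5174560546875, 90.73184204101562), (390.02447509765625, 385.27148
[... 472 characters left out ...]
6191 0.1227 0.2769] ((581.7858276367188, 105.18315124511719), (78.76295471191406, 28.080745697021484), 36.23887252807617)
side 0.25 0.268 186 [0.5764 0.1037 0.2601] [0.54   0.0724 0.25  ] [0.6217 0.1262 0.268 ] ((579.91162109375, 103.12794494628906), (91.64641571044922, 31.995046615600586), 22.444429397583008)
side 0.225 0.24 515 [0.5745 0.0602 0.2336] [ 0.5188 -0.0258  0.2251] [0.6456 0.135  0.2398] ((582.3868408203125, 55.670928955078125), (73.51774597167969, 155.61720275878906), 27.381580352783203)
side 0.006 0.03 1910 [0.5405 0.1369 0.0229] [ 0.3664 -0.0939  0.0061] [0.7524 0.2616 0.03  ] ((563.2886962890625, 95.64320373535156), (373.9408874511719, 334.72406005859375), 35.35099792480469)
```

View pics/tz.png

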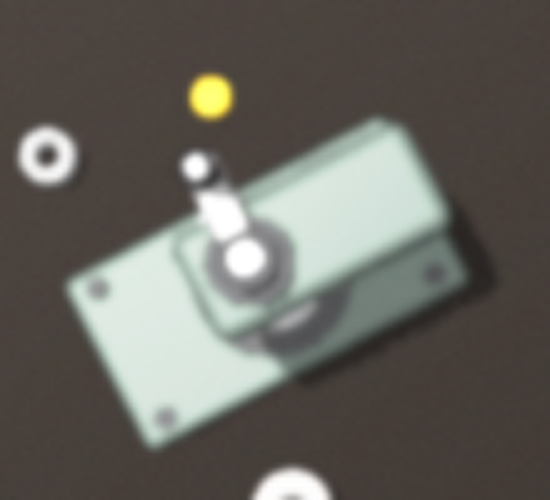

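Emit:
carry_out:
  deltas:
    - [0.0,0.0,-0.4,0,1]
    - [0.1,-0.1,-0.72,0,1]
    - [0.5,-0.4,-0.72,0,1]
    - [0.82,-0.71,-0.72,0,1]
    - [0.82,-0.71,-0.72,0,1]
  force: 60

```text
clock: 1.42
position: [0.2861, -0.4479, 0.3622]
ee_rot: [0.986, 0.166, 0.001, 0.0]
ft_force: [-0.5, -1.0, -0.8]
grip_width: 1.002
grasp_force: 0.0
```

Emit:
carry_out:
  deltas:
    - [0.4,-0.35,0,0,1]
    - [0.82,-0.71,0,0,1]
    - [0.82,-0.71,0,0,1]

```text
clock: 1.8
position: [0.3667, -0.3087, 0.3616]
ee_rot: [0.986, 0.164, 0.0, 0.0]
ft_force: [0.4, -0.6, 0.7]
grip_width: 1.001
grasp_force: 0.0
```

Emit:
carry_out:
  deltas:
    - [0.4,-0.35,0,0,1]
    - [0.82,-0.71,0,0,1]
    - [0.82,-0.71,0,0,1]

```text
clock: 2.17
position: [0.4488, -0.168, 0.3616]
ee_rot: [0.986, 0.164, 0.0, 0.0]
ft_force: [0.5, -1.1, -1.1]
grip_width: 0.998
grasp_force: 0.0
```

Emit:
carry_out:
  deltas:
    - [0.4,-0.35,0,0,1]
    - [0.82,-0.71,0,0,1]
    - [0.82,-0.71,0,0,1]

```text
clock: 2.55
position: [0.5309, -0.0276, 0.3614]
ee_rot: [0.986, 0.164, 0.0, -0.0]
ft_force: [0.6, -0.7, 0.8]
grip_width: 1.003
grasp_force: 0.0
```

```bash
python3 - <<'E'
from h import *
np.set_printoptions(precision=4,suppress=True)
s=manip.get_obs(); print(s["position"],s["joint_pos"])
w=camera("wrist"); save("w.png",w["img"])
print([(b["position"],b["conf"]) for b in boxes_of("crank_grip",w)[:3]])
c=cloud(w,np.ones((420,560),bool)); c=c[np.hypot(c[:,0]-.57,c[:,1]-.09)<.1]
for lo,hi in ((.308,.32),(.27,.279),(.259,.267)):
    q=c[(c[:,2]>lo)&(c[:,2]<hi)]
    if len(q)>3: print(lo,len(q),q.mean(0),cv2.minEnclosingCircle(q[:,:2].astype(np.float32)*1000))
p=camera("top"); d=p["depth"][222,239]
print("hub",pix2w(p,239,221.6,p["depth"][222,239]),"handle top",pix2w(p,229.5,203.3,p["depth"][203,230]), "proj wrist", proj(w,[.614,.113,.312]),proj(w,[.565,.087,.274]))
E
```

```text
[ 0.5309 -0.0276  0.3614] [ 0.5452  0.1369 -0.6413  1.4981  0.0812  1.5331 -1.3359]
[([0.6121, 0.1071, 0.2955], 0.63)]
0.308 692 [0.6079 0.1083 0.3108] ((610.9443359375, 110.05850219726562), 10.071976661682129)
0.27 1106 [0.58   0.0917 0.2737] ((590.2992553710938, 95.84866333007812), 35.64306640625)
0.259 2790 [0.5881 0.095  0.2636] ((587.8040771484375, 94.12723541259766), 41.97979736328125)
hub [0.5635 0.0869 0.2705] handle top [0.6124 0.1104 0.3167] proj wrist (np.float64(42.57254365587005), np.float64(-11.91043658525183)) (np.float64(119.41478055270676), np.float64(117.8710070365857))
```

View pics/w.png

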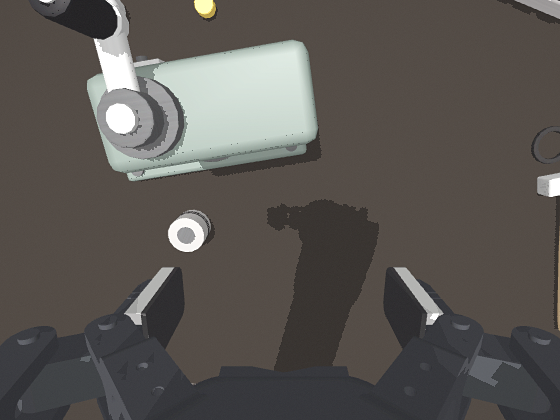

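The wrist view shows the hub cap at (120,118), where the measured axis projects, and the handle at (75,15). This confirms the axis at about (0.565, 0.087) and the handle at about (0.613, 0.111).

Emit:
carry_out:
  deltas:
    - [0.4,-0.35,0,0,1]
    - [0.82,-0.7,0,0,1]
    - [0.82,-0.7,0,0,1]
    - [0.82,-0.7,0,0,1]

```text
clock: 3.2
position: [0.613, 0.1103, 0.3602]
ee_rot: [0.986, 0.164, -0.001, -0.001]
ft_force: [-0.6, -0.3, -0.6]
grip_width: 0.996
grasp_force: 0.0
```

```bash
python3 - <<'E'
from h import *
np.set_printoptions(precision=4,suppress=True)
s=manip.get_obs(); print(s["position"],s["joint_pos"],s["ft_force"])
w=camera("wrist"); save("w2.png",w["img"])
c=cloud(w,np.ones((420,560),bool)); c=c[np.hypot(c[:,0]-.57,c[:,1]-.09)<.1]
for lo,hi in ((.309,.32),(.272,.279)):
    q=c[(c[:,2]>lo)&(c[:,2]<hi)]
    if len(q)>3: print(lo,len(q),q.mean(0),cv2.minEnclosingCircle(q[:,:2].astype(np.float32)*1000))
E
```

```text
[0.613  0.1103 0.3602] [ 0.261   0.3793 -0.7131  1.2525  0.2433  1.5967 -1.6505] [-0.558  -0.2715 -0.6026]
0.309 1104 [0.6147 0.1123 0.3115] ((614.0283813476562, 112.07259368896484), 10.761716842651367)
0.272 559 [0.5748 0.0918 0.2737] ((590.200439453125, 100.56744384765625), 37.32577896118164)
```

View pics/w2.png

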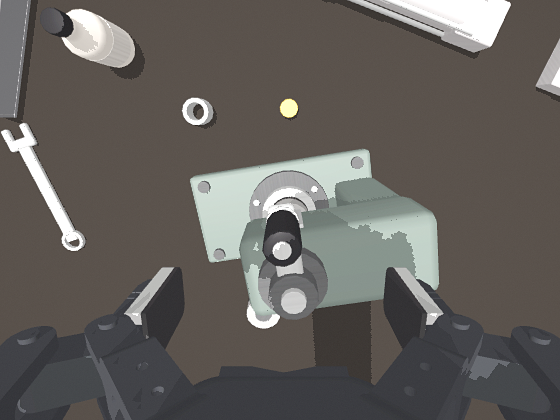

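The handle at (282,250) sits between the open fingers, and the hub is at (293,300). I'll descend and grip.

Emit:
carry_out:
  deltas:
    - [0.01,-0.01,0.1,0,1]
    - [0.01,-0.01,0.25,0,1]
    - [0.01,-0.01,0.41,0,1]
    - [0.01,-0.01,0.41,0,1]
    - [0.01,-0.01,0.41,0,0]
    - [0.01,-0.01,0.41,0,-0.5]
    - [0.01,-0.01,0.41,0,-1]
    - [0.01,-0.01,0.41,0,-1]
    - [0.01,-0.01,0.41,0,-1]
    - [0.01,-0.01,0.41,0,-1]
  force: 40

```text
clock: 4.5
position: [0.6137, 0.1111, 0.3004]
ee_rot: [0.987, 0.163, 0.001, 0.0]
ft_force: [-0.6, -0.4, 5.1]
grip_width: 0.248
grasp_force: 39.4
```

```bash
cat >> h.py <<'E'
AX=np.array([.5645,.0865]); PHI=18.9
def rows(a,b,st):
    n=max(1,round(abs(b-a)/st)); X=np.radians(np.linspace(a,b,n+1)[1:]); A=np.radians(a)
    print(a,b,[[round(.3667*(np.cos(x)-np.cos(A)),3),round(.3667*(np.sin(x)-np.sin(A)),3),0,0,-1] for x in X])
def feel():
    s=manip.get_obs(); d=s["position"][:2]-AX; th=np.arctan2(d[1],d[0]); f=s["ft_force"]
    t=np.array([np.sin(th),-np.cos(th)]); 
    print("t %.2f chi %.1f r %.1fmm tang %.1f rad %.1f fz %.1f grip %.1f"%(s["clock"],PHI-np.degrees(th),1e3*np.hypot(*d),-f[:2]@t,f[:2]@d/np.hypot(*d),f[2],s["grasp_force"]))
E
python3 -c "
from h import *
feel()
rows(-7.7,60,11)
for a in (60,120,180,240,300,0): rows(a,a+60,10)"
```

```text
t 4.50 chi -7.7 r 55.0mm tang -0.0 rad -0.7 fz 5.1 grip 39.4
-7.7 60 [[np.float64(0.003), np.float64(0.072), 0, 0, -1], [np.float64(-0.009), np.float64(0.143), 0, 0, -1], [np.float64(-0.034), np.float64(0.211), 0, 0, -1], [np.float64(-0.072), np.float64(0.272), 0, 0, -1], [np.float64(-0.121), np.float64(0.325), 0, 0, -1], [np.float64(-0.18), np.float64(0.367), 0, 0, -1]]
60 120 [[np.float64(-0.058), np.float64(0.027), 0, 0, -1], [np.float64(-0.12), np.float64(0.044), 0, 0, -1], [np.float64(-0.183), np.float64(0.049), 0, 0, -1], [np.float64(-0.247), np.float64(0.044), 0, 0, -1], [np.float64(-0.309), np.float64(0.027), 0, 0, -1], [np.float64(-0.367), np.float64(0.0), 0, 0, -1]]
120 180 [[np.float64(-0.052), np.float64(-0.037), 0, 0, -1], [np.float64(-0.098), np.float64(-0.082), 0, 0, -1], [np.float64(-0.134), np.float64(-0.134), 0, 0, -1], [np.float64(-0.161), np.float64(-0.192), 0, 0, -1], [np.float64(-0.178), np.float64(-0.254), 0, 0, -1], [np.float64(-0.183), np.float64(-0.318), 0, 0, -1]]
180 240 [[np.float64(0.006), np.float64(-0.064), 0, 0, -1], [np.float64(0.022), np.float64(-0.
[... 453 characters left out ...]
np.float64(-0.027), 0, 0, -1], [np.float64(0.367), np.float64(-0.0), 0, 0, -1]]
300 360 [[np.float64(0.052), np.float64(0.037), 0, 0, -1], [np.float64(0.098), np.float64(0.082), 0, 0, -1], [np.float64(0.134), np.float64(0.134), 0, 0, -1], [np.float64(0.161), np.float64(0.192), 0, 0, -1], [np.float64(0.178), np.float64(0.254), 0, 0, -1], [np.float64(0.183), np.float64(0.318), 0, 0, -1]]
0 60 [[np.float64(-0.006), np.float64(0.064), 0, 0, -1], [np.float64(-0.022), np.float64(0.125), 0, 0, -1], [np.float64(-0.049), np.float64(0.183), 0, 0, -1], [np.float64(-0.086), np.float64(0.236), 0, 0, -1], [np.float64(-0.131), np.float64(0.281), 0, 0, -1], [np.float64(-0.183), np.float64(0.318), 0, 0, -1]]
```

Emit:
carry_out:
  deltas:
    - [0.003,0.072,0,0,-1]
    - [-0.009,0.143,0,0,-1]
    - [-0.034,0.211,0,0,-1]
    - [-0.072,0.272,0,0,-1]
    - [-0.121,0.325,0,0,-1]
    - [-0.18,0.367,0,0,-1]

```text
clock: 5.25
position: [0.6057, 0.0501, 0.3004]
ee_rot: [0.987, 0.163, 0.0, -0.001]
ft_force: [-3.1, 5.1, 7.2]
grip_width: 0.245
grasp_force: 39.8
```

```bash
python3 -c "
from h import *
feel()"
```

```text
t 5.25 chi 60.3 r 55.0mm tang 1.8 rad -5.7 fz 7.2 grip 39.8
```

Emit:
carry_out:
  deltas:
    - [-0.058,0.027,0,0,-1]
    - [-0.12,0.044,0,0,-1]
    - [-0.183,0.049,0,0,-1]
    - [-0.247,0.044,0,0,-1]
    - [-0.309,0.027,0,0,-1]
    - [-0.367,0.0,0,0,-1]

```text
clock: 6.0
position: [0.5539, 0.0325, 0.3004]
ee_rot: [0.987, 0.163, 0.001, -0.0]
ft_force: [3.2, 3.8, 6.5]
grip_width: 0.241
grasp_force: 39.6
```

```bash
python3 -c "
from h import *
feel()"
```

```text
t 6.00 chi 120.0 r 55.1mm tang 2.4 rad -4.4 fz 6.5 grip 39.6
```

Emit:
carry_out:
  deltas:
    - [-0.052,-0.037,0,0,-1]
    - [-0.098,-0.082,0,0,-1]
    - [-0.134,-0.134,0,0,-1]
    - [-0.161,-0.192,0,0,-1]
    - [-0.178,-0.254,0,0,-1]
    - [-0.183,-0.318,0,0,-1]

```text
clock: 6.75
position: [0.5125, 0.0679, 0.3003]
ee_rot: [0.987, 0.162, 0.001, 0.001]
ft_force: [4.8, 0.1, 6.1]
grip_width: 0.247
grasp_force: 39.6
```

```bash
python3 -c "
from h import *
feel()"
```

```text
t 6.75 chi 179.2 r 55.2mm tang 1.5 rad -4.5 fz 6.1 grip 39.6
```

Emit:
carry_out:
  deltas:
    - [0.006,-0.064,0,0,-1]
    - [0.022,-0.125,0,0,-1]
    - [0.049,-0.183,0,0,-1]
    - [0.086,-0.236,0,0,-1]
    - [0.131,-0.281,0,0,-1]
    - [0.183,-0.318,0,0,-1]

```text
clock: 7.5
position: [0.5227, 0.1224, 0.3003]
ee_rot: [0.987, 0.163, -0.0, 0.001]
ft_force: [-1.5, -0.6, 10.1]
grip_width: 0.247
grasp_force: 39.9
```

```bash
python3 -c "
from h import *
feel()"
```

```text
t 7.50 chi -120.5 r 55.1mm tang 1.4 rad 0.7 fz 10.1 grip 39.9
```

Emit:
carry_out:
  deltas:
    - [0.058,-0.027,0,0,-1]
    - [0.12,-0.044,0,0,-1]
    - [0.183,-0.049,0,0,-1]
    - [0.247,-0.044,0,0,-1]
    - [0.309,-0.027,0,0,-1]
    - [0.367,0.0,0,0,-1]

```text
clock: 8.25
position: [0.575, 0.1406, 0.3003]
ee_rot: [0.987, 0.163, 0.0, 0.0]
ft_force: [-2.5, 0.2, 9.8]
grip_width: 0.246
grasp_force: 40.0
```

```bash
python3 -c "
from h import *
feel()"
```

```text
t 8.25 chi -60.1 r 55.1mm tang 2.5 rad -0.3 fz 9.8 grip 40.0
```

Emit:
carry_out:
  deltas:
    - [0.052,0.037,0,0,-1]
    - [0.098,0.082,0,0,-1]
    - [0.134,0.134,0,0,-1]
    - [0.161,0.192,0,0,-1]
    - [0.178,0.254,0,0,-1]
    - [0.183,0.318,0,0,-1]

```text
clock: 9.0
position: [0.6161, 0.1054, 0.3004]
ee_rot: [0.986, 0.164, 0.0, -0.001]
ft_force: [-1.3, 5.2, 7.6]
grip_width: 0.245
grasp_force: 40.0
```

```bash
python3 -c "
from h import *
feel()"
```

```text
t 9.00 chi -1.2 r 54.9mm tang 5.3 rad 0.6 fz 7.6 grip 40.0
```

The force is about 5 N, so the plug is moving. I'll take smaller steps now.

Emit:
carry_out:
  deltas:
    - [-0.006,0.064,0,0,-1]
    - [-0.022,0.125,0,0,-1]

```text
clock: 9.25
position: [0.6194, 0.0863, 0.3004]
ee_rot: [0.986, 0.164, 0.001, -0.001]
ft_force: [-0.1, 5.3, 6.8]
grip_width: 0.245
grasp_force: 39.9
```

```bash
python3 -c "
from h import *
feel()
for a in range(20,360,20): 
  x=np.radians(a); print(a,a+20, [[round(float(.3667*(np.cos(np.radians(a+k))-np.cos(x))),3),round(float(.3667*(np.sin(np.radians(a+k))-np.sin(x))),3)] for k in (10,20)])"
```

```text
t 9.25 chi 19.1 r 54.9mm tang 5.3 rad -0.1 fz 6.8 grip 39.9
20 40 [[-0.027, 0.058], [-0.064, 0.11]]
40 60 [[-0.045, 0.045], [-0.098, 0.082]]
60 80 [[-0.058, 0.027], [-0.12, 0.044]]
80 100 [[-0.064, 0.006], [-0.127, 0.0]]
100 120 [[-0.062, -0.017], [-0.12, -0.044]]
120 140 [[-0.052, -0.037], [-0.098, -0.082]]
140 160 [[-0.037, -0.052], [-0.064, -0.11]]
160 180 [[-0.017, -0.062], [-0.022, -0.125]]
180 200 [[0.006, -0.064], [0.022, -0.125]]
200 220 [[0.027, -0.058], [0.064, -0.11]]
220 240 [[0.045, -0.045], [0.098, -0.082]]
240 260 [[0.058, -0.027], [0.12, -0.044]]
260 280 [[0.064, -0.006], [0.127, -0.0]]
280 300 [[0.062, 0.017], [0.12, 0.044]]
300 320 [[0.052, 0.037], [0.098, 0.082]]
320 340 [[0.037, 0.052], [0.064, 0.11]]
340 360 [[0.017, 0.062], [0.022, 0.125]]
```

Emit:
carry_out:
  deltas:
    - [-0.027,0.058,0,0,-1]
    - [-0.064,0.11,0,0,-1]

```text
clock: 9.5
position: [0.6159, 0.0672, 0.3004]
ee_rot: [0.987, 0.164, 0.001, -0.001]
ft_force: [2.3, 4.9, 6.4]
grip_width: 0.249
grasp_force: 39.8
```

```bash
python3 -c "
from h import *
feel()"
```

```text
t 9.50 chi 39.5 r 54.9mm tang 5.4 rad 0.4 fz 6.4 grip 39.8
```

Emit:
carry_out:
  deltas:
    - [-0.045,0.045,0,0,-1]
    - [-0.098,0.082,0,0,-1]

```text
clock: 9.75
position: [0.6059, 0.0505, 0.3004]
ee_rot: [0.987, 0.163, 0.001, -0.0]
ft_force: [3.0, 4.7, 5.9]
grip_width: 0.245
grasp_force: 39.8
```

```bash
python3 -c "
from h import *
feel()"
```

```text
t 9.75 chi 59.9 r 54.9mm tang 5.6 rad -0.8 fz 5.9 grip 39.8
```

Emit:
carry_out:
  deltas:
    - [-0.058,0.027,0,0,-1]
    - [-0.12,0.044,0,0,-1]

```text
clock: 10.0
position: [0.5909, 0.0384, 0.3004]
ee_rot: [0.987, 0.163, 0.001, -0.0]
ft_force: [3.9, 4.2, 7.1]
grip_width: 0.247
grasp_force: 39.8
```

```bash
python3 -c "
from h import *
feel()"
```

```text
t 10.00 chi 80.1 r 54.9mm tang 5.4 rad -1.8 fz 7.1 grip 39.8
```

Emit:
carry_out:
  deltas:
    - [-0.064,0.006,0,0,-1]
    - [-0.127,0.0,0,0,-1]

```text
clock: 10.25
position: [0.573, 0.0322, 0.3004]
ee_rot: [0.987, 0.163, 0.001, -0.0]
ft_force: [4.5, 3.6, 5.8]
grip_width: 0.242
grasp_force: 39.7
```

```bash
python3 -c "
from h import *
feel()"
```

```text
t 10.25 chi 100.0 r 55.0mm tang 5.0 rad -2.9 fz 5.8 grip 39.7
```

Emit:
carry_out:
  deltas:
    - [-0.062,-0.017,0,0,-1]
    - [-0.12,-0.044,0,0,-1]

```text
clock: 10.5
position: [0.5539, 0.0325, 0.3004]
ee_rot: [0.987, 0.163, 0.001, 0.0]
ft_force: [6.4, 4.4, 4.9]
grip_width: 0.244
grasp_force: 39.7
```

```bash
python3 -c "
from h import *
feel()"
```

```text
t 10.50 chi 120.0 r 55.1mm tang 5.4 rad -5.5 fz 4.9 grip 39.7
```

Emit:
carry_out:
  deltas:
    - [-0.052,-0.037,0,0,-1]
    - [-0.098,-0.082,0,0,-1]

```text
clock: 10.75
position: [0.5368, 0.0387, 0.3004]
ee_rot: [0.987, 0.163, 0.002, 0.0]
ft_force: [14.3, 1.5, 1.5]
grip_width: 0.248
grasp_force: 39.5
```

```bash
python3 -c "
from h import *
feel()"
```

```text
t 10.75 chi 139.0 r 55.2mm tang 11.6 rad -8.4 fz 1.5 grip 39.5
```

Emit:
carry_out:
  deltas:
    - [-0.004,-0.005,0,0,-1]
    - [-0.004,-0.005,0,0,-1]
    - [-0.004,-0.005,0,0,-1]

```text
clock: 11.12
position: [0.536, 0.0393, 0.3004]
ee_rot: [0.987, 0.163, 0.002, 0.0]
ft_force: [8.6, 1.2, 4.3]
grip_width: 0.25
grasp_force: 39.7
```

```bash
python3 -c "
from h import *
feel()
a=141
A=np.radians(a)
print([[round(float(.3667*(np.cos(A-k*np.pi/10)-np.cos(A))),3),round(float(.3667*(np.sin(A-k*np.pi/10)-np.sin(A))),3),0,0,-1] for k in range(1,21)])"
```

```text
t 11.12 chi 140.0 r 55.2mm tang 6.8 rad -5.5 fz 4.3 grip 39.7
[[0.085, 0.077, 0, 0, -1], [0.19, 0.123, 0, 0, -1], [0.304, 0.135, 0, 0, -1], [0.416, 0.112, 0, 0, -1], [0.516, 0.054, 0, 0, -1], [0.593, -0.031, 0, 0, -1], [0.639, -0.136, 0, 0, -1], [0.651, -0.25, 0, 0, -1], [0.627, -0.362, 0, 0, -1], [0.57, -0.462, 0, 0, -1], [0.485, -0.538, 0, 0, -1], [0.38, -0.585, 0, 0, -1], [0.266, -0.597, 0, 0, -1], [0.154, -0.573, 0, 0, -1], [0.054, -0.516, 0, 0, -1], [-0.023, -0.43, 0, 0, -1], [-0.069, -0.326, 0, 0, -1], [-0.081, -0.212, 0, 0, -1], [-0.057, -0.099, 0, 0, -1], [-0.0, -0.0, 0, 0, -1]]
```

Emit:
carry_out:
  deltas:
    - [-0.013,-0.015,0,0,-1]
    - [-0.025,-0.03,0,0,-1]

```text
clock: 11.38
position: [0.532, 0.0418, 0.3005]
ee_rot: [0.987, 0.162, 0.003, 0.001]
ft_force: [17.5, -0.3, -1.1]
grip_width: 0.244
grasp_force: 39.6
```

```bash
python3 -c "
from h import *
feel()"
```

```text
t 11.38 chi 144.9 r 55.3mm tang 14.4 rad -10.1 fz -1.1 grip 39.6
```

The force rises along the expected slope: 11.6 N, then 14.4 N. The plug is firmly home at a crank angle of about 145°, so I'll back off three turns.

```bash
python3 -c "
from h import *
A=np.radians(146.5)
T=[[round(float(.3667*(np.cos(A-np.radians(k))-np.cos(A))),3),round(float(.3667*(np.sin(A-np.radians(k))-np.sin(A))),3),0,0,-1] for k in range(12,181,12)]
print(T); print([[-a,-b,0,0,-1] for a,b,*_ in T])"
```

```text
[[0.049, 0.059, 0, 0, -1], [0.109, 0.107, 0, 0, -1], [0.177, 0.141, 0, 0, -1], [0.252, 0.16, 0, 0, -1], [0.328, 0.164, 0, 0, -1], [0.404, 0.151, 0, 0, -1], [0.475, 0.123, 0, 0, -1], [0.539, 0.081, 0, 0, -1], [0.593, 0.026, 0, 0, -1], [0.634, -0.039, 0, 0, -1], [0.661, -0.111, 0, 0, -1], [0.672, -0.186, 0, 0, -1], [0.667, -0.263, 0, 0, -1], [0.647, -0.337, 0, 0, -1], [0.612, -0.405, 0, 0, -1]]
[[-0.049, -0.059, 0, 0, -1], [-0.109, -0.107, 0, 0, -1], [-0.177, -0.141, 0, 0, -1], [-0.252, -0.16, 0, 0, -1], [-0.328, -0.164, 0, 0, -1], [-0.404, -0.151, 0, 0, -1], [-0.475, -0.123, 0, 0, -1], [-0.539, -0.081, 0, 0, -1], [-0.593, -0.026, 0, 0, -1], [-0.634, 0.039, 0, 0, -1], [-0.661, 0.111, 0, 0, -1], [-0.672, 0.186, 0, 0, -1], [-0.667, 0.263, 0, 0, -1], [-0.647, 0.337, 0, 0, -1], [-0.612, 0.405, 0, 0, -1]]
```

Emit:
carry_out:
  deltas:
    - [0.049,0.059,0,0,-1]
    - [0.109,0.107,0,0,-1]
    - [0.177,0.141,0,0,-1]
    - [0.252,0.16,0,0,-1]
    - [0.328,0.164,0,0,-1]
    - [0.404,0.151,0,0,-1]
    - [0.475,0.123,0,0,-1]
    - [0.539,0.081,0,0,-1]
    - [0.593,0.026,0,0,-1]
    - [0.634,-0.039,0,0,-1]
    - [0.661,-0.111,0,0,-1]
    - [0.672,-0.186,0,0,-1]
    - [0.667,-0.263,0,0,-1]
    - [0.647,-0.337,0,0,-1]
    - [0.612,-0.405,0,0,-1]

```text
clock: 13.25
position: [0.5978, 0.1302, 0.3004]
ee_rot: [0.987, 0.163, 0.001, 0.0]
ft_force: [3.3, -0.4, 7.1]
grip_width: 0.245
grasp_force: 40.6
```

```bash
python3 -c "
from h import *
feel()"
```

```text
t 13.25 chi -33.7 r 54.9mm tang -2.9 rad 1.7 fz 7.1 grip 40.6
```

Good: half a turn is done. Five more half turns.

Emit:
carry_out:
  deltas:
    - [-0.049,-0.059,0,0,-1]
    - [-0.109,-0.107,0,0,-1]
    - [-0.177,-0.141,0,0,-1]
    - [-0.252,-0.16,0,0,-1]
    - [-0.328,-0.164,0,0,-1]
    - [-0.404,-0.151,0,0,-1]
    - [-0.475,-0.123,0,0,-1]
    - [-0.539,-0.081,0,0,-1]
    - [-0.593,-0.026,0,0,-1]
    - [-0.634,0.039,0,0,-1]
    - [-0.661,0.111,0,0,-1]
    - [-0.672,0.186,0,0,-1]
    - [-0.667,0.263,0,0,-1]
    - [-0.647,0.337,0,0,-1]
    - [-0.612,0.405,0,0,-1]

```text
clock: 15.12
position: [0.53, 0.0434, 0.3004]
ee_rot: [0.987, 0.163, 0.001, -0.0]
ft_force: [2.5, 6.9, 6.6]
grip_width: 0.244
grasp_force: 40.4
```

Emit:
carry_out:
  deltas:
    - [0.049,0.059,0,0,-1]
    - [0.109,0.107,0,0,-1]
    - [0.177,0.141,0,0,-1]
    - [0.252,0.16,0,0,-1]
    - [0.328,0.164,0,0,-1]
    - [0.404,0.151,0,0,-1]
    - [0.475,0.123,0,0,-1]
    - [0.539,0.081,0,0,-1]
    - [0.593,0.026,0,0,-1]
    - [0.634,-0.039,0,0,-1]
    - [0.661,-0.111,0,0,-1]
    - [0.672,-0.186,0,0,-1]
    - [0.667,-0.263,0,0,-1]
    - [0.647,-0.337,0,0,-1]
    - [0.612,-0.405,0,0,-1]

```text
clock: 17.0
position: [0.5978, 0.1302, 0.3004]
ee_rot: [0.987, 0.163, 0.001, 0.0]
ft_force: [3.2, 0.3, 8.2]
grip_width: 0.247
grasp_force: 40.6
```

Emit:
carry_out:
  deltas:
    - [-0.049,-0.059,0,0,-1]
    - [-0.109,-0.107,0,0,-1]
    - [-0.177,-0.141,0,0,-1]
    - [-0.252,-0.16,0,0,-1]
    - [-0.328,-0.164,0,0,-1]
    - [-0.404,-0.151,0,0,-1]
    - [-0.475,-0.123,0,0,-1]
    - [-0.539,-0.081,0,0,-1]
    - [-0.593,-0.026,0,0,-1]
    - [-0.634,0.039,0,0,-1]
    - [-0.661,0.111,0,0,-1]
    - [-0.672,0.186,0,0,-1]
    - [-0.667,0.263,0,0,-1]
    - [-0.647,0.337,0,0,-1]
    - [-0.612,0.405,0,0,-1]

```text
clock: 18.88
position: [0.5299, 0.0434, 0.3004]
ee_rot: [0.987, 0.164, 0.001, -0.0]
ft_force: [2.9, 5.6, 7.1]
grip_width: 0.248
grasp_force: 40.5
```

Emit:
carry_out:
  deltas:
    - [0.049,0.059,0,0,-1]
    - [0.109,0.107,0,0,-1]
    - [0.177,0.141,0,0,-1]
    - [0.252,0.16,0,0,-1]
    - [0.328,0.164,0,0,-1]
    - [0.404,0.151,0,0,-1]
    - [0.475,0.123,0,0,-1]
    - [0.539,0.081,0,0,-1]
    - [0.593,0.026,0,0,-1]
    - [0.634,-0.039,0,0,-1]
    - [0.661,-0.111,0,0,-1]
    - [0.672,-0.186,0,0,-1]
    - [0.667,-0.263,0,0,-1]
    - [0.647,-0.337,0,0,-1]
    - [0.612,-0.405,0,0,-1]

```text
clock: 20.75
position: [0.5978, 0.1302, 0.3004]
ee_rot: [0.987, 0.163, 0.001, -0.0]
ft_force: [3.6, -0.4, 6.7]
grip_width: 0.242
grasp_force: 40.6
```

Emit:
carry_out:
  deltas:
    - [-0.049,-0.059,0,0,-1]
    - [-0.109,-0.107,0,0,-1]
    - [-0.177,-0.141,0,0,-1]
    - [-0.252,-0.16,0,0,-1]
    - [-0.328,-0.164,0,0,-1]
    - [-0.404,-0.151,0,0,-1]
    - [-0.475,-0.123,0,0,-1]
    - [-0.539,-0.081,0,0,-1]
    - [-0.593,-0.026,0,0,-1]
    - [-0.634,0.039,0,0,-1]
    - [-0.661,0.111,0,0,-1]
    - [-0.672,0.186,0,0,-1]
    - [-0.667,0.263,0,0,-1]
    - [-0.647,0.337,0,0,-1]
    - [-0.612,0.405,0,0,-1]
    - [-0.612,0.405,0,0,-1]

```text
clock: 22.75
position: [0.5307, 0.0429, 0.3004]
ee_rot: [0.987, 0.163, 0.001, -0.0]
ft_force: [4.1, 3.9, 6.7]
grip_width: 0.244
grasp_force: 40.5
```

```bash
python3 -c "
from h import *
feel()"
```

```text
t 22.75 chi 146.6 r 55.2mm tang 0.8 rad -5.6 fz 6.7 grip 40.5
```

Emit:
carry_out:
  deltas:
    - [0,0,0,0,-0.2]
    - [0,0,0,0,0]
    - [0,0,0,0,0.1]
    - [0,0,0,0,0.1]
    - [0,0,-0.1,0,0.1]
    - [0,0,-0.3,0,0.1]
    - [0,0,-0.6,0,0.1]
    - [0,0,-0.7,0,0.1]
    - [0,0,-0.7,0,0.1]

```text
clock: 23.88
position: [0.5299, 0.0432, 0.4059]
ee_rot: [0.987, 0.163, 0.001, 0.0]
ft_force: [0.6, 0.2, -0.6]
grip_width: 0.553
grasp_force: 0.0
```

```bash
python3 - <<'E'
from h import *
w=camera("wrist"); save("w3.png",w["img"])
c=cloud(w,np.ones((420,560),bool)); c=c[np.hypot(c[:,0]-.565,c[:,1]-.087)<.1]
q=c[(c[:,2]>.308)&(c[:,2]<.317)]; h=q[:,:2].mean(0); d=h-AX
print(h,len(q),"chi",PHI-np.degrees(np.arctan2(d[1],d[0])),np.hypot(*d))
E
```

```text
[0.53210746 0.04375644] 758 chi 146.05610314046902 0.053631037560451296
```

View pics/w3.png

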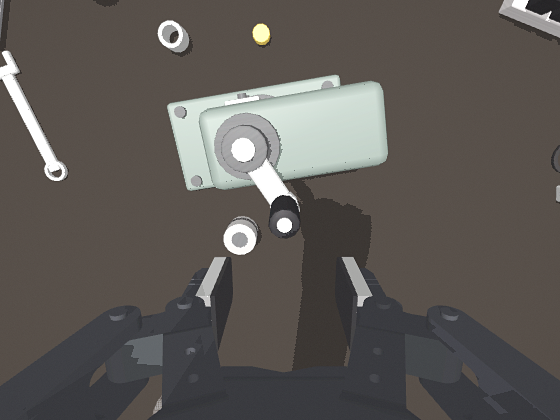

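The handle at (284,222) is free below the open gripper, with the crank at 146°. That is exactly three turns back, and the bystanders are undisturbed.

```bash
python3 -c "
from h import *
print(ticket.hand_in())"
```

```text
the job is handed in; nothing more can be done
None
```

I pressed the plug firmly home (about 14 N at the crank, under the crush limit), backed the crank off three full turns, let go of the handle and handed the job in at about 24 s; the result of the judging was not shown.

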